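Hang the copper-scrap can on the scrap bin's bent lip

TASK

Hang the open steel can by its strap hook over the lip of the blue scrap bin's front side, the one facing the robot, with the hook fully down on the lip; that sheet is thin and bent, so feel for it and ease the can on gently instead of forcing it, keeping the can upright. Once the can hangs there by itself, drop the worn copper nozzle into it, and leave the other things on the bench where they are.

Things in the scene. Friction and masses are not known exactly. Their poses are not given: they have to be found in the camera images.
- bin: Blue sheet-steel scrap bin, heavy, immovable: 200 mm deep (x), 300 wide (y), 200 high. Origin: centre of its underside, z up; its front is the -x side, towards the robot. Side walls 3 mm thick, each with a lifting handle standing out 26 mm. Offcuts inside lie below 135 mm.
- bin_front (a point): A point on the bin, 100 mm in front of its middle, 200 mm up; where the top middle of the front sheet would be if straight; axes as the bin's. The sheet (4 mm, 290 wide, the lip a flat folded hem 5 thick) is bent about its bottom edge, by a different amount each time, not measured: the lip is up to 13 mm nearer (-x) or farther (+x) than this point. It springs about 20 N per mm at the lip.
- can_center (a point): Open sheet-steel can with a hook on its back, about 0.3 kg: 80 mm deep (x), 60 wide (y), 90 high, walls 2.5, mouth 75 x 55. The point is its centre, half-way up, 45 mm above its underside; z up, +x the back with the hook. Grip it from above across its 60 mm width, near the top. The can without a hook is another one.
- can_hook (a point): Middle of the underside of the can's hook bridge, 48.5 mm behind (+x) and 41 above the can's centre; on the lip top when hung. Hook 40 mm wide: strap on the can's back (outer face 4.5 mm before this point, reaching 36 below it), bridge 4 thick, top flush with the can's edge, tongue 4 thick (inner face 4.5 mm beyond this point, reaching 26 below it). The slot is 9 mm wide.
- nozzle_center (a point): Worn copper gas nozzle of a welding torch, standing upright on the bench: a round tube 22 mm in diameter, tapering to 19 mm over the top 16 mm, 62 mm tall, 80 g. The point is its centre, 31 mm above its underside; z is its axis
- tin: Plain open steel can, 80 x 60 x 90 mm, without a hook: leave it alone. Origin: centre of its underside
- hammer: Chipping hammer lying on the bench, 235 mm long along its x, head (130 mm along y) at +x; leave it alone. Origin: on the bench under the handle, 155 mm from the head
- brush: Wire brush with a wooden back, lying bristles down, 255 mm long along its x, 26 mm wide, 28 mm high; leave it alone. Origin: on the bench, near its middle
- pliers: Pliers with orange grips, 190 mm long along x, 66 mm wide, 16 mm high; leave them alone. Origin: on the bench at the pivot
- discs: Grinding disc, 115 mm across, 12 mm high, lying flat; leave it alone. Origin: centre of its underside
- gel: White plastic jar with black lid, 70 mm across, 75 mm high; leave it alone. Origin: centre of its underside
- spool: Steel wire spool lying flat, 100 mm across, 45 mm high; leave it alone. Origin: centre of its underside
Things that resemble listed ones, but are neither listed nor needed, are in the scene too. What is shaped like the part that bears can_center but pink or red is not meant.

How it is judged:
On the way:
1. the can hangs upright by its hook on the front lip of the bin, let go and still (z of can_hook in the frame of bin between 0.192 and 0.206 m and x of can_hook in the frame of bin between -0.125 and -0.075 m and y of can_hook in the frame of bin between -0.12 and 0.12 m and angle between can_center's own z axis and vertical below 0.25 rad and angle between the x axis of can_center and the x axis of bin, either way round below 0.35 rad and contact force between can and bin above 1 N and contact force between the fingers and can below 0.1 N and linear speed of can below 0.03 m/s), for 0.3 s.
At the end, for the whole second after the job is handed in: The can hangs, untouched and still, on the bin's front lip: hook bridge 192 to 206 mm above the bin's origin, within 25 mm of the front side's true place and 120 mm of its middle, upright within 0.25 rad, square within 0.35 rad; the nozzle rests inside it (all of step 1 and x of nozzle_center in the frame of can_center between -0.038 and 0.038 m and y of nozzle_center in the frame of can_center between -0.028 and 0.028 m and z of nozzle_center in the frame of can_center between -0.045 and 0.02 m and contact force between nozzle and can above 0.2 N and contact force between the fingers and nozzle below 0.1 N and linear speed of nozzle below 0.03 m/s).
It fails at once if the held can is pressed against the bin with more than 22 N (contact force between can and bin above 22 N and contact force between the fingers and can above 0.5 N).
It fails at once if the arm or fingers push the bin with more than 22 N (contact force between any of the fingers, the arm and bin above 22 N).
It fails at once if another thing on the bench is moved by more than 30 mm (distance of any of hammer, brush, pliers, discs, gel, spool, tin from where it was at the start of the episode above 0.03 m).
It also fails if it takes over 72 s, if anything falls off the work surface, if the arm or the gripper's body presses on something with over 40 N, if the wrist force passes 120 N, or if a joint passes its speed limit or range.

ROBOT

A 6-joint arm with a two-finger parallel gripper is mounted at the origin on the work surface. World frame = base frame: x ahead of the robot, y to its left, z up, the work surface at z = 0. Lengths are in m, angles in rad, forces in N, time in s.
With the tool pointing down it reaches from about 0.4 to 0.825 m from the base axis. Payload 7 kg.
Tool frame: the origin (TCP) lies on the centre line of the jaws, within the pads' length; the fingertips stand 25 mm ahead of it and the grasp point (between the pads) lies 6 mm ahead of it; z points along the fingers, y is the line along which they close (so a half turn about z gives the same grasp; the last joint's range is limited). The gripper opens to 88 mm and grips with 3 to 60 N. Pads are 19 mm wide; open, the fingers measure 130 mm over their backs; the gripper's body (78 mm by 193 mm) begins 47 mm behind the grasp point.
Start: joints at [-0.873, 0.359, 0.012, 0, -1.224, -0.288], TCP at [0.269, -0.619, 0.252] pointing down, gripper open.
Joint ranges: [-3.07, 3.07], [-1.43, 2.12], [-1.02, 1.25], [-3.03, 1.67], [-3.05, -0], [-3.03, 3.03]. Speed limits (rad/s): [2.39, 2.39, 3.01, 3.14, 3.14, 3.14].

INTERFACE

Orientations are given as [roll, pitch, yaw] about the fixed x, y, z axes, in that order (R = Rz(yaw) Ry(pitch) Rx(roll)).
In Python, from station import readout, vision, arm gives the robot as it stands. The module is installed in compiled form; this text tells all that it offers.
- The arm moves only by the tool carry_out, never from a script. Its argument "commands" is a list of rows, each an object with "dp": the shift along the tool's x, y, z in m, a list of three; "rotation": the turn, a rotation vector about the tool's x, y, z in degrees, a list of three. In form: [{"dp": [dx, dy, dz], "rotation": [wx, wy, wz]}, ...]. A call has 1 to 8 rows; each row shifts and turns the commanded pose from where the row before left it, along the tool's axes as they then stand; what a row does not reach is not made up. A row lasts 1/8 s, in which the tool goes at most 62.5 mm and 10.7 degrees, less where a joint would pass 70% of its speed; a pose out of reach is approached as far as the arm can. A call with a gripper value outside its range is refused whole. "grip" is the finger opening in m, from 0 to 0.0876, set as the call begins (left out, the last holds). The fingers move at their own pace and stop on an object; "force" is the grip in N (left out, the last holds). Time passes only in rows, so rows that do not move let the fingers close. It gives the time, the measured TCP pose, the force, the opening and the grip force at its end, in the units of the state.
- readout.get_state(): the state, without advancing time (a new reading comes with each control period).
- vision.grab_frame(name): name is "side" or "top"; returns (picture, depth): 384x512x3 uint8, red, green, blue; 384x512 float32, m along the optical axis (not along the pixel's ray), 0 where there is no reading.
- vision.calibration(name): a dict with "fovy" (degrees; the focal length in pixels is half the picture's height over the tangent of half this angle, whatever the lens; pixels are square), "cx", "cy" (the principal point, pixels), "origin" and "attitude" of the camera in the world. Camera axes: x right, y down, z forward; pixel columns grow to the right and rows downward; lengths in m; the calibration is good to about 2 mm. A picture is of the moment at which its call begins. calibration takes no time and is no camera call.
- arm.job_done(): hands the job in; it is judged then, once.
Trained networks look in the newest picture that a camera, given by its name, has taken for a name from the list of things; names that differ only in an ending like _2 or _b are one class to them, and where a whole thing is asked for, a point or a joint stands for the part that bears it (a point fixed in the world has none). Each returns a list of dicts, best first, with "score" (0 to 1); they miss things now and then, are a little off and sometimes report something else, mostly with a low value. They report only what shows in the picture. A call takes as long as a camera call. They do not tell look-alikes from the thing itself.
- vision.trace(label, camera): "pixels" (384x512 bool, what is visible of it) and "position" ([row, column] in pixels, amid what is visible of it).
The state is a dict: "t": time; "q": joint angles; "qd": joint speeds; "joint_efforts": joint torques, N m; "eef_pos": TCP position; "ee_rot": TCP orientation; "force": force on the tool from outside, world axes, zero at the start; "moment": the same for the moment, N m; "width": finger opening in m; "gripper_force": force on a finger pad.
Only numpy, scipy, OpenCV 4.12 (cv2) and the standard library are available. Lean on these libraries where they do the work, as an engineer would, in place of code of your own. Each camera call takes 0.05 s, during which the arm holds its last target. There are 200 camera calls.

## Working session

There is one attempt and no reset: what is moved stays moved. The work goes in short steps, Python scripts to look and compute and a tool call to move; the robot and the scene stay as the last step left them, time stands still between calls to the robot, and variables do not carry over. Pictures are saved under pics/ and viewed, at most 10 in all, crops included, and the job is handed in when it is done.

Besides the shell and the picture viewer there is one more tool, called after ">>>" in YAML: its name, and indented under it one key for each argument. carry_out: Moves the arm, as the interface text tells. Its arguments: {"type":"object","properties":{"commands":{"type":"array"},"grip":{"type":"number"},"force":{"type":"number"}},"required":["commands"]}

```bash
mkdir -p pics
cat > h.py <<'E'
import numpy as np, cv2
from station import readout, vision, arm
from scipy.spatial.transform import Rotation as R
def cal(n):
    c=vision.calibration(n); f=192/np.tan(np.radians(c['fovy'])/2)
    a=np.array(c['attitude'],float)
    M=a if a.shape==(3,3) else (R.from_euler('xyz',a).as_matrix() if a.size==3 else R.from_quat(a).as_matrix())
    return f,c['cx'],c['cy'],np.array(c['origin']),M
def cloud(n,d):
    f,cx,cy,o,M=cal(n); v,u=np.mgrid[0:384,0:512]
    P=np.stack([(u-cx)/f*d,(v-cy)/f*d,d],-1)@M.T+o
    P[d==0]=np.nan; return P
E
python3 - <<'E'
from h import *
for n in('top','side'):
    print(n,vision.calibration(n))
    im,d=vision.grab_frame(n); np.savez(f'{n}0.npz',im=im,d=d); cv2.imwrite(f'pics/{n}0.png',im[:,:,::-1])
    P=cloud(n,d)
    for l in('bin','can_center','can_hook','nozzle_center','tin'):
        for r in vision.trace(l,n)[:3]:
            m=r['pixels']; p=P[m]; p=p[~np.isnan(p[:,0])]
            print(l,round(r['score'],2),np.round(r['position']),m.sum(),np.nanpercentile(p,[2,50,98],axis=0).round(3).tolist() if len(p) else None)
print(readout.get_state())
E
```

```text
top {'fovy': 44.22129059982649, 'cx': 254.17784250592214, 'cy': 193.60401756137796, 'origin': array([ 0.28381378, -0.01427504,  1.40502174]), 'attitude': array([-2.92598214e+00, -7.54751773e-04, -1.53475157e+00])}
bin 0.96 [128. 230.] 9754 [[0.649, -0.084, 0.008], [0.764, 0.068, 0.092], [0.854, 0.211, 0.201]]
can_center 0.93 [169. 344.] 858 [[0.626, -0.306, -0.001], [0.671, -0.264, 0.044], [0.707, -0.212, 0.094]]
can_center 0.63 [229. 346.] 863 [[0.445, -0.309, -0.001], [0.498, -0.278, 0.038], [0.539, -0.237, 0.094]]
can_center 0.6 [213. 281.] 864 [[0.477, -0.13, -0.002], [0.525, -0.085, 0.022], [0.563, -0.037, 0.095]]
can_hook 0.8 [217. 281.] 819 [[0.477, -0.128, -0.002], [0.523, -0.085, 0.026], [0.56, -0.037, 0.095]]
can_hook 0.76 [168. 342.] 943 [[0.625, -0.311, -0.002], [0.67, -0.265, 0.043], [0.707, -0.212, 0.095]]
can_hook 0.69 [226. 346.] 922 [[0.444, -0.311, -0.002], [0.496, -0.279, 0.036], [0.541, -0.238, 0.094]]
tin 0.64 [221. 152.] 830 [[0.443, 0.248, -0.002], [0.489, 0.293, 0.031], [0.527, 0.319, 0.093]]
tin 0.18 [229. 104.] 1067 [[0.415, 0.386, -0.0], [0.459, 0.428, 0.04
[... 1213 characters left out ...]
311, 0.076], [0.504, 0.318, 0.092]]
{'t': 0.6, 'q': array([-8.72902000e-01,  3.58628369e-01,  1.18755002e-02, -1.40993463e-05,
       -1.22408606e+00, -2.88111801e-01]), 'qd': array([-0.00145826,  0.00014644, -0.0004069 , -0.00015693,  0.00025281,
       -0.00139667]), 'joint_efforts': array([ 5.64698803e-04, -5.81990075e+01,  2.93176818e+01,  6.99970275e+00,
        1.23405416e-02, -1.31047267e-05]), 'eef_pos': array([ 0.26890727, -0.61909073,  0.25152966]), 'ee_rot': array([ 3.14154804e+00,  6.08953778e-07, -2.73181492e+00]), 'force': array([ 0.20186575, -0.55878446, -0.28032309]), 'moment': array([ 0.00818494,  0.02287597, -0.0151172 ]), 'gripper_force': 0.0, 'width': 0.08758722970933965}
```

View pics/top0.png

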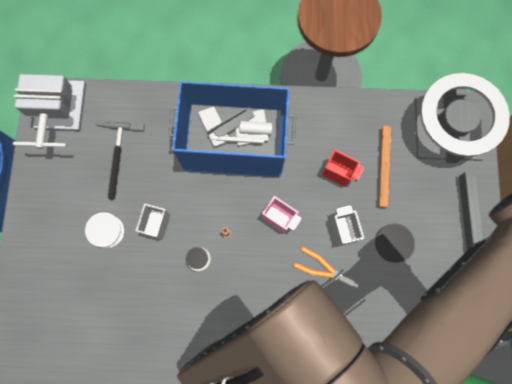

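View pics/side0.png

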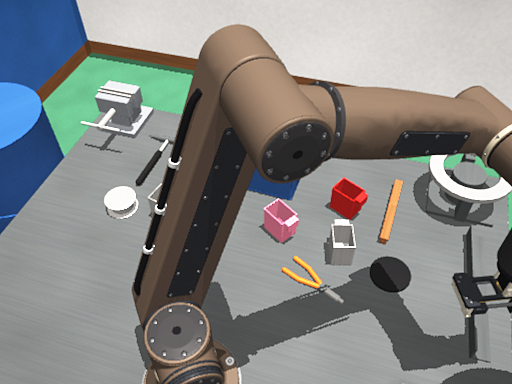

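The top view shows the grey hooked can at about (row 226, col 348), with its hook facing up the picture (+x). The copper nozzle is at (231, 225), the plain tin at (221, 152), and the bin's front lip runs from (152, 176) to (172, 282). The pink and red cans are decoys.

```bash
cat > m.py <<'E'
from h import *
z=np.load('top0.npz'); im,d=z['im'],z['d']; P=cloud('top',d)
def reg(lo,hi,m=None,r=None):
    k=(P[...,2]>lo)&(P[...,2]<hi)
    if r: 
        q=np.zeros_like(k); q[r[0]:r[1],r[2]:r[3]]=1; k&=q
    return k
# can
k=reg(.075,.105,r=(200,250,325,372)); p=P[k]; print('can rim n',k.sum(),p[:,2].max())
(c,s,a)=cv2.minAreaRect(p[:,:2].astype(np.float32)); print(c,s,a)
sidez=np.load('side0.npz'); Ps=cloud('side',sidez['d'])
ks=(Ps[...,2]>.08)&(Ps[...,2]<.105)&(Ps[...,0]>.42)&(Ps[...,0]<.57)&(Ps[...,1]<-.2)&(Ps[...,1]>-.34)
print('side',ks.sum(),cv2.minAreaRect(Ps[ks][:,:2].astype(np.float32)))
# nozzle
k=reg(.03,.08,r=(220,245,212,238)); p=P[k]; print('noz',k.sum(),p.mean(0),p.min(0),p.max(0))
# bin rim
k=reg(.185,.215,r=(70,185,165,300)); p=P[k]; print('bin',k.sum(),p[:,2].max(),cv2.minAreaRect(p[:,:2].astype(np.float32)))
o=np.full((384,512,3),0,np.uint8); o[:]=im[:,:,::-1]; o[k]=(0,255,255)
kc=reg(.08,.105,r=(200,250,325,372)); o[kc]=(0,0,255)
cv2.imwrite('pics/m.png',np.hstack([cv2.resize(o[70:185,165:300],None,fx=3,fy=3,interpolation=0),cv2.resize(o[195:255,320:375],(316,345),interpolation=0)]))
E
python3 m.py
```

```text
can rim n 257 0.10042664546325297
(0.49474596977233887, -0.2723820209503174) (0.0977281704545021, 0.06267613917589188) 16.003931045532227
side 249 ((0.49350181221961975, -0.27395111322402954), (0.1025187075138092, 0.060878802090883255), 16.223705291748047)
noz 52 [0.46564581 0.07328413 0.05791524] [0.45688717 0.06394997 0.03339826] [0.47677039 0.08421756 0.06677165]
bin 1041 0.2084410762472213 ((0.7535744905471802, 0.06299081444740295), (0.30220189690589905, 0.20353683829307556), 88.17112731933594)
```

View pics/m.png

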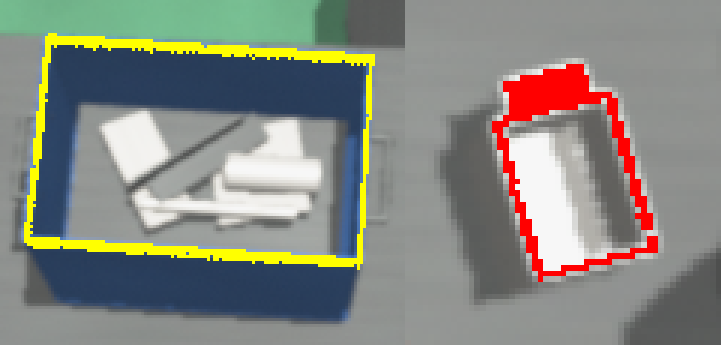

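```bash
cat >> m.py <<'E'
print('---')
B=P[reg(.185,.215,r=(70,185,165,300))][:,:2]
best=cv2.minAreaRect(B.astype(np.float32))
a=np.radians(best[2]-90); c=np.array(best[0])
Rm=np.array([[np.cos(a),np.sin(a)],[-np.sin(a),np.cos(a)]]); L=(B-c)@Rm.T
for nm,k,i,j in(('front',(L[:,0]<-.085)&(abs(L[:,1])<.13),1,0),('back',(L[:,0]>.085)&(abs(L[:,1])<.13),1,0),('right',(L[:,1]<-.135)&(abs(L[:,0])<.08),0,1),('left',(L[:,1]>.135)&(abs(L[:,0])<.08),0,1)):
    q=L[k]; f=np.polyfit(q[:,i],q[:,j],1); r=np.percentile(q[:,j]-np.polyval(f,q[:,i]),[5,95])
    print(nm,k.sum(),f,r, 'z',np.median(P[reg(.185,.215,r=(70,185,165,300))][k][:,2]))
print('bin c',c,'yaw',np.degrees(a)); W=lambda x:c+Rm.T@np.array(x)
q=L[(L[:,0]<-.085)&(abs(L[:,1])<.13)]; print('front mid',W([q[:,0].mean(),0]))
E
python3 m.py|sed -n '/---/,$p'
```

```text
---
front 342 [-0.00031197 -0.09886854] [-0.00223967  0.00337592] z 0.19847184258949002
back 321 [-0.00214105  0.09668268] [-0.00238876  0.00263345] z 0.19732585500679023
right 101 [ 0.00266162 -0.14845684] [-0.00225856  0.00216875] z 0.20062032739237812
left 135 [0.00225147 0.14779168] [-0.00190504  0.0027535 ] z 0.19855732453590846
bin c [0.75357449 0.06299081] yaw -1.8288726806640625
front mid [0.65475662 0.06614614]
```

>>> carry_out:
  commands:
    - {"dp": [0, 0, 0], "rotation": [0, 0, 0]}
  grip: 0.0876

```text
t: 0.72
eef_pos: [0.2689, -0.6191, 0.2516]
ee_rot: [-3.142, 0.0, -2.732]
force: [0.2, -1.0, -0.5]
width: 0.0878
gripper_force: 0.0
```

>>> carry_out:
  commands:
    - {"dp": [0, 0, 0], "rotation": [0, 0, 7.5]}
    - {"dp": [-0.0433, 0.0386, 0], "rotation": [0, 0, 0]}
    - {"dp": [-0.0433, 0.0386, 0], "rotation": [0, 0, 0]}
    - {"dp": [-0.0433, 0.0386, 0], "rotation": [0, 0, 0]}
    - {"dp": [-0.0433, 0.0386, 0], "rotation": [0, 0, 0]}
    - {"dp": [-0.0433, 0.0386, 0], "rotation": [0, 0, 0]}
    - {"dp": [-0.0433, 0.0386, 0], "rotation": [0, 0, 0]}
    - {"dp": [-0.0433, 0.0386, 0], "rotation": [0, 0, 0]}
  grip: 0.0876

```text
t: 1.72
eef_pos: [0.4868, -0.2742, 0.252]
ee_rot: [-3.141, 0.001, -2.863]
force: [-0.1, 0.2, 0.3]
width: 0.0872
gripper_force: 0.0
```

>>> carry_out:
  commands:
    - {"dp": [0, 0, 0], "rotation": [0, 0, 0]}
    - {"dp": [0, 0, 0.03], "rotation": [0, 0, 0]}
    - {"dp": [0, 0, 0.03], "rotation": [0, 0, 0]}
    - {"dp": [0, 0, 0], "rotation": [0, 0, 0]}

```text
t: 2.22
eef_pos: [0.4842, -0.276, 0.1897]
ee_rot: [3.139, -0.004, -2.864]
force: [0.1, 0.2, 0.8]
width: 0.0875
gripper_force: 0.0
```

>>> carry_out:
  commands:
    - {"dp": [-0.002, 0, 0.03], "rotation": [0, 0, 0]}
    - {"dp": [0, 0, 0.03], "rotation": [0, 0, 0]}
    - {"dp": [0, 0, 0.03], "rotation": [0, 0, 0]}
    - {"dp": [0, 0, 0.019], "rotation": [0, 0, 0]}
    - {"dp": [0, 0, 0], "rotation": [0, 0, 0]}
    - {"dp": [0, 0, 0], "rotation": [0, 0, 0]}

```text
t: 2.98
eef_pos: [0.4888, -0.2759, 0.0841]
ee_rot: [-3.14, 0.002, -2.863]
force: [0.3, -0.5, 0.0]
width: 0.0875
gripper_force: 0.0
```

>>> carry_out:
  commands:
    - {"dp": [0, 0, 0], "rotation": [0, 0, 0]}
    - {"dp": [0, 0, 0], "rotation": [0, 0, 0]}
    - {"dp": [0, 0, 0], "rotation": [0, 0, 0]}
    - {"dp": [0, 0, 0], "rotation": [0, 0, 0]}
  grip: 0.05
  force: 25

```text
t: 3.48
eef_pos: [0.4878, -0.2751, 0.0829]
ee_rot: [3.141, 0.0, -2.863]
force: [-1.1, 3.9, 5.0]
width: 0.0596
gripper_force: 25.0
```

>>> carry_out:
  commands:
    - {"dp": [0, 0, -0.02], "rotation": [0, 0, 0]}
    - {"dp": [0, 0, -0.04], "rotation": [0, 0, 0]}
    - {"dp": [0, 0, -0.04], "rotation": [0, 0, 0]}
    - {"dp": [0, 0, -0.04], "rotation": [0, 0, 0]}
    - {"dp": [0, 0, -0.02], "rotation": [0, 0, 8.9]}
    - {"dp": [0, 0, 0], "rotation": [0, 0, 8.9]}
    - {"dp": [0, 0, 0], "rotation": [0, 0, 0]}

```text
t: 4.35
eef_pos: [0.4874, -0.2752, 0.2422]
ee_rot: [3.141, -0.001, 3.111]
force: [-0.0, -0.7, -2.6]
width: 0.0601
gripper_force: 25.0
```

>>> carry_out:
  commands:
    - {"dp": [-0.0084, 0.0431, 0], "rotation": [0, 0, 0]}
    - {"dp": [-0.0084, 0.0431, 0], "rotation": [0, 0, 0]}
    - {"dp": [-0.0084, 0.0431, 0], "rotation": [0, 0, 0]}
    - {"dp": [-0.0084, 0.0431, 0], "rotation": [0, 0, 0]}
    - {"dp": [-0.0084, 0.0431, 0], "rotation": [0, 0, 0]}
    - {"dp": [-0.0084, 0.0431, 0], "rotation": [0, 0, 0]}
    - {"dp": [-0.0084, 0.0431, 0], "rotation": [0, 0, 0]}
    - {"dp": [-0.0084, 0.0431, 0], "rotation": [0, 0, 0]}

```text
t: 5.35
eef_pos: [0.5657, 0.0685, 0.2417]
ee_rot: [-3.141, -0.001, 3.114]
force: [0.5, -0.7, -3.0]
width: 0.0601
gripper_force: 25.0
```

>>> carry_out:
  commands:
    - {"dp": [0, 0, 0], "rotation": [0, 0, 0]}
    - {"dp": [0, 0, 0], "rotation": [0, 0, 0]}
    - {"dp": [0, 0, 0], "rotation": [0, 0, 0]}

```text
t: 5.72
eef_pos: [0.5656, 0.0663, 0.2422]
ee_rot: [-3.141, -0.001, 3.11]
force: [-0.1, -0.4, -2.0]
width: 0.0599
gripper_force: 25.0
```

Run:
```python
from h import *
o=[]
for n in('top','side'):
    im,d=vision.grab_frame(n); np.savez(f'{n}1.npz',im=im,d=d); o.append(im[:,:,::-1])
cv2.imwrite('pics/1.png',np.vstack([cv2.resize(o[0][90:190,150:310],(780,480))[:300],cv2.resize(o[1][120:250,180:380],(780,507))[:300]]))
P=cloud('top',np.load('top1.npz')['d'])
# hook bridge points z about .25
k=(abs(P[...,2]-.25)<.03)&(P[...,0]>.58)&(P[...,0]<.66)&(P[...,1]>0)&(P[...,1]<.13)
p=P[k]; print(len(p),p.min(0),p.max(0), np.histogram(p[:,2],8)); np.save('k.npy',p)
```

```text
Traceback (most recent call last):
ValueError: zero-size array to reduction operation minimum which has no identity
```

View pics/1.png

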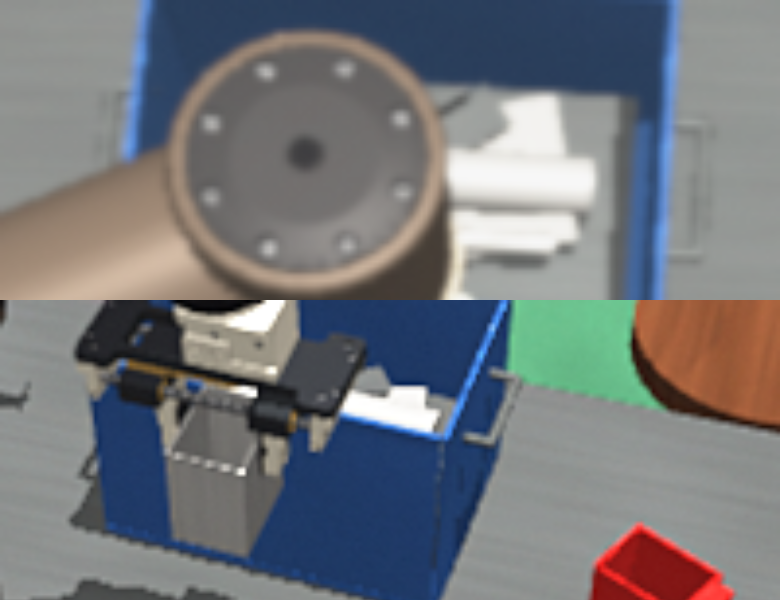

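The arm hides the hook in the top view. The side view shows the can held upright in front of the lip, so I'll measure both in its depth picture.

Run:
```python
from h import *
z=np.load('side1.npz'); P=cloud('side',z['d']); u=np.array([np.cos(-.032),np.sin(-.032)]); 
def loc(p): q=p[:,:2]-[.75357,.06299]; return np.c_[q@u,q@[-u[1],u[0]],p[:,2]]
L=loc(P.reshape(-1,3))
# lip points free side
for lo,hi in((-.14,-.08),(-.08,-.04)):
    k=(L[:,2]>.185)&(L[:,2]<.215)&(L[:,1]>lo)&(L[:,1]<hi)&(abs(L[:,0]+.1)<.02); q=L[k]; print('lip',k.sum(),np.percentile(q,[5,25,50,75,95],axis=0).round(4).tolist())
# front face of the can below fingers
k=(L[:,2]>.165)&(L[:,2]<.235)&(abs(L[:,1])<.025)&(L[:,0]>-.25)&(L[:,0]<-.19); q=L[k]
print('can front',k.sum(),np.percentile(q,[5,25,50,75,95],axis=0).round(4).tolist()); 
f=np.linalg.lstsq(np.c_[q[:,1:],np.ones(len(q))],q[:,0],rcond=None)[0]; print(f)
k=(abs(L[:,0]+.18)<.05)&(abs(L[:,1])<.05)&(L[:,2]>.14)&(L[:,2]<.27); q=L[k];print('rim z',np.percentile(q[:,2],[1,99]))
s=readout.get_state(); print('tcp local',loc(np.array([s['eef_pos']])))
k0=np.load('side0.npz'); L0=loc(cloud('side',k0['d']).reshape(-1,3)); k=(L0[:,2]>.185)&(L0[:,2]<.215)&(abs(L0[:,0]+.1)<.02)&(abs(L0[:,1])<.14); print('lip0',k.sum(),np.median(L0[k],0) if k.any() else 0)
```

```text
lip 91 [[-0.1037, -0.1367, 0.1858], [-0.1017, -0.1261, 0.1894], [-0.1003, -0.1106, 0.1952], [-0.0989, -0.0956, 0.1989], [-0.0965, -0.084, 0.202]]
lip 25 [[-0.1052, -0.0797, 0.1862], [-0.1037, -0.0756, 0.1911], [-0.1008, -0.0723, 0.1939], [-0.0993, -0.0692, 0.1978], [-0.0948, -0.0634, 0.1994]]
can front 272 [[-0.2314, -0.0224, 0.1693], [-0.2295, -0.0124, 0.1834], [-0.2283, 0.0, 0.2022], [-0.2269, 0.0127, 0.2187], [-0.2244, 0.022, 0.2317]]
[ 0.10135222  0.06482924 -0.24028243]
rim z [0.16042478 0.2630178 ]
tcp local [[-0.18778122 -0.00272885  0.24257514]]
lip0 0 0
```

Run:
```python
from h import *
def plane(Q,w): # front face fit in frame yaw w, robust
    for _ in range(4):
        f=np.linalg.lstsq(np.c_[Q[:,1:],np.ones(len(Q))],Q[:,0],rcond=None)[0]; r=Q[:,0]-np.c_[Q[:,1:],np.ones(len(Q))]@f; Q=Q[abs(r)<2*r.std()+1e-4]
    return len(Q),f.round(4),r.std().round(4)
def loc(p,c,w): u=np.array([np.cos(w),np.sin(w)]); q=p[:,:2]-c; return np.c_[q@u,q@[-u[1],u[0]],p[:,2]]
A=cloud('side',np.load('side0.npz')['d']).reshape(-1,3)
w=np.radians(16); L=loc(A,[.486,-.2755],w); k=(abs(L[:,0]+.04)<.01)&(abs(L[:,1])<.024)&(L[:,2]>.012)&(L[:,2]<.082); print('bench can',plane(L[k],w))
B=cloud('side',np.load('side1.npz')['d']).reshape(-1,3)
L=loc(B,[.5656,.0663],-.032); k=(abs(L[:,0]+.04)<.008)&(abs(L[:,1])<.024)&(L[:,2]>.165)&(L[:,2]<.235); print('held can',plane(L[k],0))
L=loc(B,[.75357,.06299],-.032); k=(abs(L[:,0]+.1)<.015)&(L[:,1]<-.05)&(L[:,1]>-.14)&(L[:,2]>.06)&(L[:,2]<.19); print('bin front',plane(L[k],0))
k=(L[:,2]>.18)&(L[:,2]<.215)&(abs(L[:,1])<.145)&(abs(L[:,0]-.1)<.03); q=L[k]; print('back',k.sum())
if k.sum()>20: print(plane(q,0))
```

```text
bench can (217, array([-0.0137, -0.0034, -0.04  ]), np.float64(0.0015))
held can (236, array([-0.0221, -0.0052, -0.0394]), np.float64(0.0016))
bin front (715, array([-1.000e-04,  1.360e-02, -1.033e-01]), np.float64(0.0018))
back 303
(265, array([ 0.001 , -0.097 ,  0.1137]), np.float64(0.0023))
```

>>> carry_out:
  commands:
    - {"dp": [0, 0, 0.014], "rotation": [0, 0, 0]}
    - {"dp": [-0.012, 0, 0], "rotation": [0, 0, 0]}
    - {"dp": [-0.012, 0, 0], "rotation": [0, 0, 0]}
    - {"dp": [-0.011, 0, 0], "rotation": [0, 0, 0]}
    - {"dp": [0, 0, 0], "rotation": [0, 0, 0]}
    - {"dp": [0, 0, 0], "rotation": [0, 0, 0]}
    - {"dp": [0, 0, 0], "rotation": [0, 0, 0]}

```text
t: 6.7
eef_pos: [0.6007, 0.066, 0.2287]
ee_rot: [3.142, -0.0, 3.11]
force: [-0.4, 0.0, -2.3]
width: 0.0599
gripper_force: 25.0
```

>>> carry_out:
  commands:
    - {"dp": [-0.001, 0, 0], "rotation": [0, 0, 0]}
    - {"dp": [-0.001, 0, 0], "rotation": [0, 0, 0]}
    - {"dp": [0, 0, 0], "rotation": [0, 0, 0]}
    - {"dp": [-0.001, 0, 0], "rotation": [0, 0, 0]}
    - {"dp": [0, 0, 0], "rotation": [0, 0, 0]}
    - {"dp": [0, 0, 0], "rotation": [0, 0, 0]}

```text
t: 7.45
eef_pos: [0.6039, 0.0659, 0.2285]
ee_rot: [-3.142, -0.0, 3.11]
force: [-0.4, -0.7, -3.7]
width: 0.0599
gripper_force: 25.0
```

>>> carry_out:
  commands:
    - {"dp": [-0.001, 0, 0], "rotation": [0, 0, 0]}
    - {"dp": [-0.001, 0, 0], "rotation": [0, 0, 0]}
    - {"dp": [0, 0, 0], "rotation": [0, 0, 0]}
    - {"dp": [0, 0, 0], "rotation": [0, 0, 0]}

```text
t: 7.95
eef_pos: [0.6059, 0.0658, 0.2285]
ee_rot: [-3.142, -0.0, 3.11]
force: [-1.3, 0.0, -3.3]
width: 0.0598
gripper_force: 25.0
```

>>> carry_out:
  commands:
    - {"dp": [-0.001, 0, 0], "rotation": [0, 0, 0]}
    - {"dp": [0, 0, 0], "rotation": [0, 0, 0]}
    - {"dp": [0, 0, 0], "rotation": [0, 0, 0]}

```text
t: 8.32
eef_pos: [0.6069, 0.0659, 0.2285]
ee_rot: [3.142, -0.0, 3.11]
force: [0.7, -0.1, -3.3]
width: 0.0599
gripper_force: 25.0
```

>>> carry_out:
  commands:
    - {"dp": [-0.001, 0, 0], "rotation": [0, 0, 0]}
    - {"dp": [0, 0, 0], "rotation": [0, 0, 0]}
    - {"dp": [0, 0, 0], "rotation": [0, 0, 0]}

```text
t: 8.7
eef_pos: [0.6079, 0.0658, 0.2286]
ee_rot: [3.142, -0.0, 3.11]
force: [0.5, -0.8, -2.8]
width: 0.0596
gripper_force: 25.0
```

>>> carry_out:
  commands:
    - {"dp": [-0.0005, 0, 0], "rotation": [0, 0, 0]}
    - {"dp": [0, 0, 0], "rotation": [0, 0, 0]}
    - {"dp": [0, 0, 0], "rotation": [0, 0, 0]}

```text
t: 9.07
eef_pos: [0.6084, 0.0658, 0.2286]
ee_rot: [3.142, 0.0, 3.11]
force: [-0.2, 0.4, -2.8]
width: 0.0597
gripper_force: 25.0
```

>>> carry_out:
  commands:
    - {"dp": [-0.0005, 0, 0], "rotation": [0, 0, 0]}
    - {"dp": [0, 0, 0], "rotation": [0, 0, 0]}
    - {"dp": [0, 0, 0], "rotation": [0, 0, 0]}

```text
t: 9.45
eef_pos: [0.6089, 0.0658, 0.2286]
ee_rot: [3.142, 0.0, 3.11]
force: [-0.7, -0.5, -1.1]
width: 0.06
gripper_force: 25.0
```

>>> carry_out:
  commands:
    - {"dp": [-0.0005, 0, 0], "rotation": [0, 0, 0]}
    - {"dp": [0, 0, 0], "rotation": [0, 0, 0]}
    - {"dp": [0, 0, 0], "rotation": [0, 0, 0]}

```text
t: 9.82
eef_pos: [0.6093, 0.0658, 0.2286]
ee_rot: [-3.142, -0.0, 3.11]
force: [-1.3, 0.3, -2.4]
width: 0.0597
gripper_force: 25.0
```

>>> carry_out:
  commands:
    - {"dp": [-0.0005, 0, 0], "rotation": [0, 0, 0]}
    - {"dp": [0, 0, 0], "rotation": [0, 0, 0]}
    - {"dp": [0, 0, 0], "rotation": [0, 0, 0]}

```text
t: 10.2
eef_pos: [0.6096, 0.0657, 0.2285]
ee_rot: [-3.142, -0.001, 3.11]
force: [-3.6, 0.9, 0.2]
width: 0.0603
gripper_force: 25.0
```

Contact is felt at TCP x ≈ 0.6095, as predicted. I'll back off 2 mm to centre the slot and lower gently.

>>> carry_out:
  commands:
    - {"dp": [0.0022, 0, 0], "rotation": [0, 0, 0]}
    - {"dp": [0, 0, 0], "rotation": [0, 0, 0]}
    - {"dp": [0, 0, 0.001], "rotation": [0, 0, 0]}
    - {"dp": [0, 0, 0.001], "rotation": [0, 0, 0]}
    - {"dp": [0, 0, 0.001], "rotation": [0, 0, 0]}
    - {"dp": [0, 0, 0.001], "rotation": [0, 0, 0]}
    - {"dp": [0, 0, 0], "rotation": [0, 0, 0]}

```text
t: 11.08
eef_pos: [0.6077, 0.0658, 0.2244]
ee_rot: [-3.142, -0.0, 3.11]
force: [0.7, -0.7, -3.5]
width: 0.06
gripper_force: 25.0
```

>>> carry_out:
  commands:
    - {"dp": [0, 0, 0.0005], "rotation": [0, 0, 0]}
    - {"dp": [0, 0, 0.0005], "rotation": [0, 0, 0]}
    - {"dp": [0, 0, 0.0005], "rotation": [0, 0, 0]}
    - {"dp": [0, 0, 0], "rotation": [0, 0, 0]}

```text
t: 11.58
eef_pos: [0.6077, 0.0658, 0.223]
ee_rot: [-3.142, -0.0, 3.11]
force: [-0.1, 0.2, -3.2]
width: 0.0602
gripper_force: 25.0
```

>>> carry_out:
  commands:
    - {"dp": [0, 0, 0.0005], "rotation": [0, 0, 0]}
    - {"dp": [0, 0, 0.0005], "rotation": [0, 0, 0]}
    - {"dp": [0, 0, 0], "rotation": [0, 0, 0]}

```text
t: 11.95
eef_pos: [0.6077, 0.0658, 0.222]
ee_rot: [-3.142, -0.0, 3.11]
force: [0.6, 0.4, -2.9]
width: 0.0599
gripper_force: 25.0
```

>>> carry_out:
  commands:
    - {"dp": [0, 0, 0.0007], "rotation": [0, 0, 0]}
    - {"dp": [0, 0, 0.0007], "rotation": [0, 0, 0]}
    - {"dp": [0, 0, 0], "rotation": [0, 0, 0]}

```text
t: 12.32
eef_pos: [0.6077, 0.0658, 0.2206]
ee_rot: [-3.142, -0.0, 3.11]
force: [-1.1, -0.9, -2.8]
width: 0.0598
gripper_force: 25.0
```

>>> carry_out:
  commands:
    - {"dp": [0, 0, 0.0007], "rotation": [0, 0, 0]}
    - {"dp": [0, 0, 0.0007], "rotation": [0, 0, 0]}
    - {"dp": [0, 0, 0], "rotation": [0, 0, 0]}

```text
t: 12.7
eef_pos: [0.6077, 0.0658, 0.2192]
ee_rot: [-3.142, -0.0, 3.11]
force: [-0.6, -0.3, -3.1]
width: 0.0598
gripper_force: 25.0
```

>>> carry_out:
  commands:
    - {"dp": [0, 0, 0.001], "rotation": [0, 0, 0]}
    - {"dp": [0, 0, 0.001], "rotation": [0, 0, 0]}
    - {"dp": [0, 0, 0], "rotation": [0, 0, 0]}

```text
t: 13.08
eef_pos: [0.6077, 0.0658, 0.2172]
ee_rot: [-3.142, -0.0, 3.11]
force: [-0.1, 0.1, -3.4]
width: 0.0595
gripper_force: 25.0
```

>>> carry_out:
  commands:
    - {"dp": [0, 0, 0.0015], "rotation": [0, 0, 0]}
    - {"dp": [0, 0, 0.0015], "rotation": [0, 0, 0]}
    - {"dp": [0, 0, 0.0015], "rotation": [0, 0, 0]}
    - {"dp": [0, 0, 0.0015], "rotation": [0, 0, 0]}
    - {"dp": [0, 0, 0], "rotation": [0, 0, 0]}

```text
t: 13.7
eef_pos: [0.6077, 0.0658, 0.2111]
ee_rot: [-3.142, -0.0, 3.11]
force: [0.0, -0.7, -2.9]
width: 0.0599
gripper_force: 25.0
```

>>> carry_out:
  commands:
    - {"dp": [0, 0, 0.0015], "rotation": [0, 0, 0]}
    - {"dp": [0, 0, 0.0015], "rotation": [0, 0, 0]}
    - {"dp": [0, 0, 0.0015], "rotation": [0, 0, 0]}
    - {"dp": [0, 0, 0.0015], "rotation": [0, 0, 0]}
    - {"dp": [0, 0, 0], "rotation": [0, 0, 0]}

```text
t: 14.32
eef_pos: [0.6077, 0.0658, 0.2051]
ee_rot: [-3.141, -0.0, 3.11]
force: [0.4, 0.7, -2.9]
width: 0.0595
gripper_force: 25.0
```

>>> carry_out:
  commands:
    - {"dp": [0, 0, 0.001], "rotation": [0, 0, 0]}
    - {"dp": [0, 0, 0.001], "rotation": [0, 0, 0]}
    - {"dp": [0, 0, 0.001], "rotation": [0, 0, 0]}
    - {"dp": [0, 0, 0], "rotation": [0, 0, 0]}

```text
t: 14.82
eef_pos: [0.6077, 0.0658, 0.2021]
ee_rot: [-3.142, -0.0, 3.11]
force: [-0.2, 1.2, -2.1]
width: 0.0598
gripper_force: 25.0
```

Now small steps until contact.

>>> carry_out:
  commands:
    - {"dp": [0, 0, 0.0007], "rotation": [0, 0, 0]}
    - {"dp": [0, 0, 0.0007], "rotation": [0, 0, 0]}
    - {"dp": [0, 0, 0.0006], "rotation": [0, 0, 0]}
    - {"dp": [0, 0, 0], "rotation": [0, 0, 0]}

```text
t: 15.32
eef_pos: [0.6077, 0.0658, 0.2002]
ee_rot: [-3.142, -0.0, 3.11]
force: [-0.0, 0.5, -2.1]
width: 0.0601
gripper_force: 25.0
```

>>> carry_out:
  commands:
    - {"dp": [0, 0, 0.0005], "rotation": [0, 0, 0]}
    - {"dp": [0, 0, 0.0005], "rotation": [0, 0, 0]}
    - {"dp": [0, 0, 0], "rotation": [0, 0, 0]}

```text
t: 15.7
eef_pos: [0.6077, 0.0658, 0.1992]
ee_rot: [-3.142, -0.0, 3.11]
force: [0.4, -0.0, -2.6]
width: 0.06
gripper_force: 25.0
```

>>> carry_out:
  commands:
    - {"dp": [0, 0, 0.0005], "rotation": [0, 0, 0]}
    - {"dp": [0, 0, 0], "rotation": [0, 0, 0]}
    - {"dp": [0, 0, 0], "rotation": [0, 0, 0]}

```text
t: 16.08
eef_pos: [0.6077, 0.0658, 0.1988]
ee_rot: [-3.142, -0.0, 3.11]
force: [-0.3, -0.7, -2.9]
width: 0.0601
gripper_force: 25.0
```

>>> carry_out:
  commands:
    - {"dp": [0, 0, 0.0005], "rotation": [0, 0, 0]}
    - {"dp": [0, 0, 0], "rotation": [0, 0, 0]}
    - {"dp": [0, 0, 0], "rotation": [0, 0, 0]}

```text
t: 16.45
eef_pos: [0.6077, 0.0658, 0.1983]
ee_rot: [-3.142, -0.0, 3.11]
force: [0.8, -1.0, -2.8]
width: 0.0597
gripper_force: 25.0
```

>>> carry_out:
  commands:
    - {"dp": [0, 0, 0.0005], "rotation": [0, 0, 0]}
    - {"dp": [0, 0, 0], "rotation": [0, 0, 0]}
    - {"dp": [0, 0, 0], "rotation": [0, 0, 0]}

```text
t: 16.82
eef_pos: [0.6077, 0.0658, 0.1977]
ee_rot: [3.142, -0.0, 3.11]
force: [1.6, 0.4, -3.0]
width: 0.0596
gripper_force: 25.0
```

>>> carry_out:
  commands:
    - {"dp": [0, 0, 0.0005], "rotation": [0, 0, 0]}
    - {"dp": [0, 0, 0], "rotation": [0, 0, 0]}
    - {"dp": [0, 0, 0], "rotation": [0, 0, 0]}

```text
t: 17.2
eef_pos: [0.6077, 0.0658, 0.1973]
ee_rot: [3.142, 0.0, 3.11]
force: [-0.5, -0.0, -3.2]
width: 0.0597
gripper_force: 25.0
```

>>> carry_out:
  commands:
    - {"dp": [0, 0, 0.0005], "rotation": [0, 0, 0]}
    - {"dp": [0, 0, 0], "rotation": [0, 0, 0]}
    - {"dp": [0, 0, 0], "rotation": [0, 0, 0]}

```text
t: 17.58
eef_pos: [0.6078, 0.0658, 0.1968]
ee_rot: [3.142, 0.0, 3.11]
force: [0.8, 0.2, -3.0]
width: 0.0597
gripper_force: 25.0
```

>>> carry_out:
  commands:
    - {"dp": [0, 0, 0.0004], "rotation": [0, 0, 0]}
    - {"dp": [0, 0, 0], "rotation": [0, 0, 0]}
    - {"dp": [0, 0, 0], "rotation": [0, 0, 0]}

```text
t: 17.95
eef_pos: [0.6079, 0.0658, 0.1967]
ee_rot: [3.142, 0.0, 3.11]
force: [-1.3, 0.2, 0.5]
width: 0.0601
gripper_force: 25.0
```

>>> carry_out:
  commands:
    - {"dp": [0, 0, 0.0004], "rotation": [0, 0, 0]}
    - {"dp": [0, 0, 0], "rotation": [0, 0, 0]}
    - {"dp": [0, 0, 0], "rotation": [0, 0, 0]}

```text
t: 18.32
eef_pos: [0.608, 0.0658, 0.1965]
ee_rot: [3.142, 0.001, 3.11]
force: [-2.5, -0.3, 5.0]
width: 0.0598
gripper_force: 25.0
```

>>> carry_out:
  commands:
    - {"dp": [0, 0, 0.0004], "rotation": [0, 0, 0]}
    - {"dp": [0, 0, 0], "rotation": [0, 0, 0]}
    - {"dp": [0, 0, 0], "rotation": [0, 0, 0]}

```text
t: 18.7
eef_pos: [0.608, 0.0658, 0.1961]
ee_rot: [3.141, 0.001, 3.11]
force: [-2.8, 0.0, 6.0]
width: 0.06
gripper_force: 25.0
```

Seated at the lip height. Release and rise.

>>> carry_out:
  commands:
    - {"dp": [0, 0, 0], "rotation": [0, 0, 0]}
    - {"dp": [0, 0, 0], "rotation": [0, 0, 0]}
    - {"dp": [0, 0, 0], "rotation": [0, 0, 0]}
    - {"dp": [0, 0, 0], "rotation": [0, 0, 0]}
  grip: 0.0876

```text
t: 19.2
eef_pos: [0.6077, 0.0658, 0.1954]
ee_rot: [-3.142, -0.0, 3.11]
force: [0.8, 0.8, 1.0]
width: 0.0871
gripper_force: 0.0
```

>>> carry_out:
  commands:
    - {"dp": [0, 0, -0.015], "rotation": [0, 0, 0]}
    - {"dp": [0, 0, -0.03], "rotation": [0, 0, 0]}
    - {"dp": [0, 0, -0.03], "rotation": [0, 0, 0]}
    - {"dp": [0.02, 0, -0.04], "rotation": [0, 0, 0]}
    - {"dp": [0.05, 0, 0], "rotation": [0, 0, 0]}
    - {"dp": [0.05, 0, 0], "rotation": [0, 0, 0]}
    - {"dp": [0, 0, 0], "rotation": [0, 0, 0]}

```text
t: 20.08
eef_pos: [0.4855, 0.0693, 0.3129]
ee_rot: [3.14, 0.003, 3.111]
force: [0.7, -0.2, 0.7]
width: 0.0873
gripper_force: 0.0
```

Run:
```python
from h import *
o=[]
for n in('top','side'):
    im,d=vision.grab_frame(n); np.savez(f'{n}2.npz',im=im,d=d); o.append(im[:,:,::-1])
cv2.imwrite('pics/2.png',np.hstack([cv2.resize(o[0][100:260,170:300],(390,480)),cv2.resize(o[1][120:250,200:300],(370,480))]))
P=cloud('side',np.load('side2.npz')['d']).reshape(-1,3); q=P[:,:2]-[.75357,.06299]; u=np.array([np.cos(-.032),np.sin(-.032)])
L=np.c_[q@u,q@[-u[1],u[0]],P[:,2]]
k=(L[:,2]>.19)&(L[:,2]<.215)&(L[:,0]<-.06)&(L[:,0]>-.21)&(abs(L[:,1])<.05); print(k.sum(),np.percentile(L[k],[2,50,98],axis=0))
k=(L[:,2]>.12)&(L[:,2]<.2)&(L[:,0]<-.16)&(L[:,0]>-.21)&(abs(L[:,1])<.03); f=np.linalg.lstsq(np.c_[L[k][:,1:],np.ones(k.sum())],L[k][:,0],rcond=None)[0]; print('front face',f,np.median(L[k],0))
P=cloud('top',np.load('top2.npz')['d']);im=np.load('top2.npz')['im'].astype(int)
k=(P[...,2]>.045)&(P[...,2]<.075)&(abs(P[...,0]-.466)<.03)&(abs(P[...,1]-.073)<.03); p=P[k]; print('noz',len(p),p.mean(0) if len(p) else '')
if len(p): print(cv2.minEnclosingCircle(p[:,:2].astype(np.float32)))
```

```text
107 [[-0.1919261  -0.04739927  0.19049097]
 [-0.16094688  0.00930402  0.19538886]
 [-0.09717105  0.04295981  0.20271928]]
front face [ 0.11000135 -0.02730895 -0.18039502] [-0.18603344 -0.00101747  0.16467727]
noz 46 [0.46633071 0.07335785 0.06092728]
((0.46679189801216125, 0.07359915971755981), 0.010358842089772224)
```

View pics/2.png

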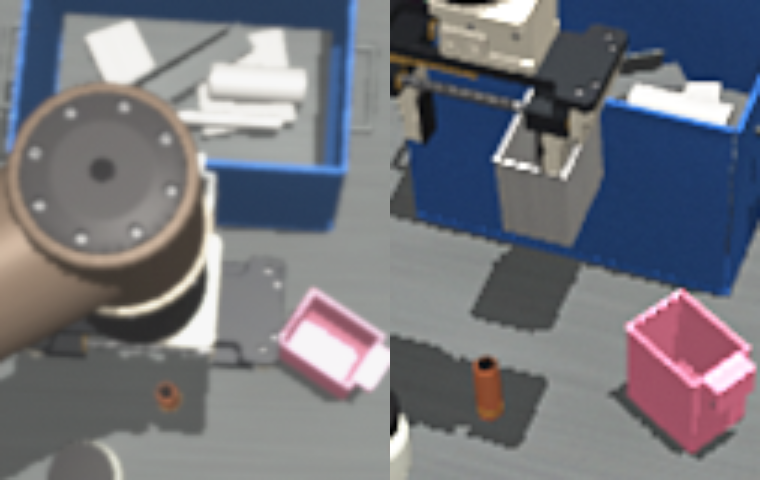

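The can hangs upright on the lip, and the nozzle stands untouched at (0.4665, 0.0735). Next I'll fetch the nozzle.

>>> carry_out:
  commands:
    - {"dp": [0.019, 0.0036, 0.04], "rotation": [0, 0, 0]}
    - {"dp": [0, 0, 0.045], "rotation": [0, 0, 0]}
    - {"dp": [0, 0, 0.045], "rotation": [0, 0, 0]}
    - {"dp": [0, 0, 0.04], "rotation": [0, 0, 0]}
    - {"dp": [0, 0, 0], "rotation": [0, 0, 0]}
    - {"dp": [0, 0, 0], "rotation": [0, 0, 0]}

```text
t: 20.92
eef_pos: [0.4704, 0.0742, 0.1418]
ee_rot: [-3.142, 0.001, 3.11]
force: [0.7, 1.2, 0.6]
width: 0.0875
gripper_force: 0.0
```

```bash
python3 -c "
from h import *
print(readout.get_state()['eef_pos'])"
```

```text
[0.47035558 0.0742167  0.14182713]
```

>>> carry_out:
  commands:
    - {"dp": [0.0038, -0.0005, 0.03], "rotation": [0, 0, 0]}
    - {"dp": [0, 0, 0.03], "rotation": [0, 0, 0]}
    - {"dp": [0, 0, 0.033], "rotation": [0, 0, 0]}
    - {"dp": [0, 0, 0], "rotation": [0, 0, 0]}
    - {"dp": [0, 0, 0], "rotation": [0, 0, 0]}

```text
t: 21.55
eef_pos: [0.4666, 0.0742, 0.0494]
ee_rot: [3.14, 0.002, 3.11]
force: [0.3, 0.1, 1.1]
width: 0.0876
gripper_force: 0.0
```

>>> carry_out:
  commands:
    - {"dp": [0, 0, 0], "rotation": [0, 0, 0]}
    - {"dp": [0, 0, 0], "rotation": [0, 0, 0]}
    - {"dp": [0, 0, 0], "rotation": [0, 0, 0]}
    - {"dp": [0, 0, 0], "rotation": [0, 0, 0]}
    - {"dp": [0, 0, 0], "rotation": [0, 0, 0]}
    - {"dp": [0, 0, 0], "rotation": [0, 0, 0]}
  grip: 0.01
  force: 15

```text
t: 22.3
eef_pos: [0.4651, 0.0734, 0.0475]
ee_rot: [-3.141, -0.0, 3.11]
force: [0.3, 0.5, -0.0]
width: 0.0337
gripper_force: 0.0
```

>>> carry_out:
  commands:
    - {"dp": [0, 0, 0], "rotation": [0, 0, 0]}
    - {"dp": [0, 0, 0], "rotation": [0, 0, 0]}
    - {"dp": [0, 0, 0], "rotation": [0, 0, 0]}

```text
t: 22.68
eef_pos: [0.4652, 0.0735, 0.0476]
ee_rot: [3.142, 0.0, 3.11]
force: [0.1, -1.0, 0.3]
width: 0.0215
gripper_force: 14.9
```

>>> carry_out:
  commands:
    - {"dp": [0, 0, -0.03], "rotation": [0, 0, 0]}
    - {"dp": [0, 0, -0.05], "rotation": [0, 0, 0]}
    - {"dp": [0, 0, -0.05], "rotation": [0, 0, 0]}
    - {"dp": [0, 0, -0.05], "rotation": [0, 0, 0]}
    - {"dp": [0, 0, -0.05], "rotation": [0, 0, 0]}
    - {"dp": [0, 0, 0], "rotation": [0, 0, 0]}
    - {"dp": [0, 0, 0], "rotation": [0, 0, 0]}

```text
t: 23.55
eef_pos: [0.4645, 0.0733, 0.2769]
ee_rot: [3.141, -0.001, 3.11]
force: [-0.9, 0.3, -1.5]
width: 0.0213
gripper_force: 14.9
```

>>> carry_out:
  commands:
    - {"dp": [-0.035, -0.0008, 0], "rotation": [0, 0, 0]}
    - {"dp": [-0.035, -0.0008, 0], "rotation": [0, 0, 0]}
    - {"dp": [-0.035, -0.0008, 0], "rotation": [0, 0, 0]}
    - {"dp": [-0.0375, -0.0004, 0], "rotation": [0, 0, 0]}
    - {"dp": [0, 0, 0], "rotation": [0, 0, 0]}
    - {"dp": [0, 0, 0], "rotation": [0, 0, 0]}
    - {"dp": [0, 0, 0], "rotation": [0, 0, 0]}

```text
t: 24.42
eef_pos: [0.6066, 0.0661, 0.2772]
ee_rot: [-3.141, -0.001, 3.11]
force: [0.5, -0.2, -0.1]
width: 0.0215
gripper_force: 14.9
```

Run:
```python
from h import *
im,d=vision.grab_frame('side'); cv2.imwrite('pics/3.png',cv2.resize(im[110:240,190:310,::-1],(554,600)))
print(readout.get_state()['eef_pos'])
```

```text
[0.60672009 0.06618979 0.27758026]
```

View pics/3.png

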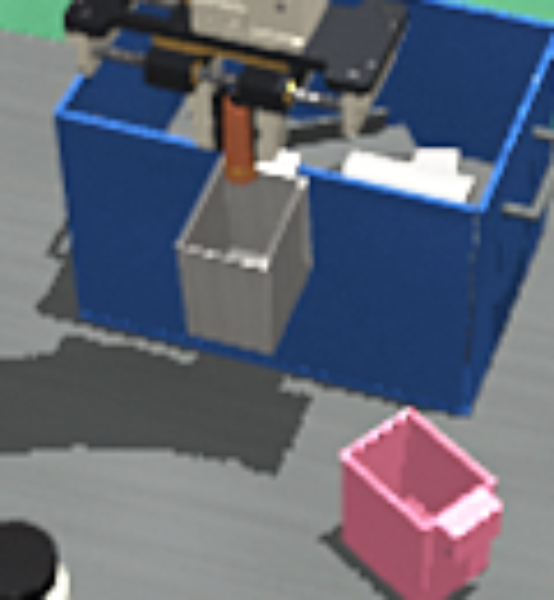

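The side view shows the can hanging upright on the front lip at about (245, 260) in the crop, with the nozzle above its mouth at (238, 175). Lower until the tips are just above the rim, then release.

>>> carry_out:
  commands:
    - {"dp": [0, 0, 0.015], "rotation": [0, 0, 0]}
    - {"dp": [0, 0, 0.015], "rotation": [0, 0, 0]}
    - {"dp": [0, 0, 0.012], "rotation": [0, 0, 0]}
    - {"dp": [0, 0, 0], "rotation": [0, 0, 0]}
    - {"dp": [0, 0, 0], "rotation": [0, 0, 0]}

```text
t: 25.1
eef_pos: [0.6077, 0.0661, 0.2358]
ee_rot: [-3.141, 0.0, 3.11]
force: [0.6, -0.2, 0.4]
width: 0.0212
gripper_force: 14.9
```

>>> carry_out:
  commands:
    - {"dp": [0, 0, 0], "rotation": [0, 0, 0]}
    - {"dp": [0, 0, 0], "rotation": [0, 0, 0]}
    - {"dp": [0, 0, 0], "rotation": [0, 0, 0]}
    - {"dp": [0, 0, 0], "rotation": [0, 0, 0]}
  grip: 0.06

```text
t: 25.6
eef_pos: [0.6075, 0.0661, 0.2357]
ee_rot: [3.141, 0.0, 3.11]
force: [-0.6, -0.1, 0.1]
width: 0.0556
gripper_force: 0.0
```

>>> carry_out:
  commands:
    - {"dp": [0, 0, -0.03], "rotation": [0, 0, 0]}
    - {"dp": [0, 0, -0.05], "rotation": [0, 0, 0]}
    - {"dp": [0.06, 0, -0.01], "rotation": [0, 0, 0]}
    - {"dp": [0.06, 0, 0], "rotation": [0, 0, 0]}
    - {"dp": [0.06, 0, 0], "rotation": [0, 0, 0]}
    - {"dp": [0, 0, 0], "rotation": [0, 0, 0]}
    - {"dp": [0, 0, 0], "rotation": [0, 0, 0]}

```text
t: 26.48
eef_pos: [0.4277, 0.0721, 0.3263]
ee_rot: [3.141, 0.002, 3.111]
force: [0.2, 0.4, 0.4]
width: 0.0601
gripper_force: 0.0
```

Run:
```python
from h import *
o=[]
for n in('top','side'):
    im,d=vision.grab_frame(n); np.savez(f'{n}3.npz',im=im,d=d); o.append(im[:,:,::-1])
cv2.imwrite('pics/4.png',np.hstack([cv2.resize(o[0][100:260,150:310],(400,400)),cv2.resize(o[1][130:230,200:300],(400,400))]))
```

```text
(no output)
```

View pics/4.png

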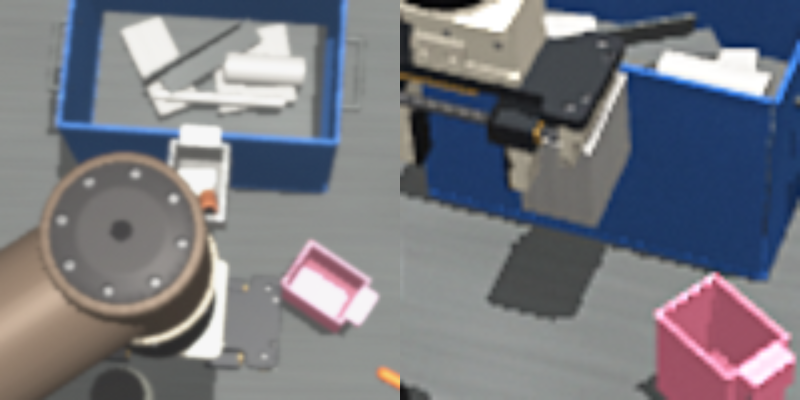

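The can hangs on the lip with its hook bridge over it (top crop, about 203, 135). The copper nozzle is inside at (208, 200). I'll check the rim height and then hand in.

Run:
```python
from h import *
P=cloud('top',np.load('top3.npz')['d'])
k=(P[...,2]>.18)&(P[...,2]<.23)&(abs(P[...,0]-.656)<.012)&(abs(P[...,1]-.066)<.018); print('bridge top z',k.sum(),np.median(P[k],0))
if k.sum()<5 or abs(np.median(P[k][:,2])-.204)<.006: print(arm.job_done())
```

```text
bridge top z 101 [0.65243839 0.06717524 0.20346598]
the job is handed in; nothing more can be done
None
```

The can hangs by its hook, fully down on the bin's front lip, with the copper nozzle inside it; the job was handed in at about 26.5 s of the 72 s allowed, and no verdict was returned.

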